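# Turn the stiff recipe page over

### The job

The recipe folder on the kitchen table has been left with its stiff page half turned. With the fingertips or the outside of the fingers, push the page on over the spine to the other side and press it down until it lies fully flat there, then move away. Do not pinch the page, do not slam it or press hard, do not lift the folder or shove it about, and leave the things around it alone.

Things in the scene. Friction and masses are not known exactly. Their poses are not given: they have to be found in the camera images.
- folder: Recipe folder standing loose on the table, about 1 kg: a black base 200 mm along its x, 272 mm along its y, 13 mm high with its fixed white boards on both halves. Origin: centre of the underside, on the table. Its x axis runs along the spine, its y axis points from the half where the page starts (-y) to the half where it must lie (+y), z is up.
- spine (a point): Middle of the page's hinge line: above the folder's origin, 17 mm over the table; the hinge line runs along the folder's x. The steel knuckles reach 6 mm above it.
- page (a joint): Turn of the page about the spine, rad: 0 = flat on the folder's -y half, 1.57 = upright, 3.14 (its stop) = flat on the +y half. The hinge is stiff: the page stays at any angle where it is left and does not fall; turning it takes about 0.05 to 0.25 N m, that is under 3 N near its free edge. It starts 0.3 to 0.95 rad up. The page is a rigid board, 190 mm along the spine, reaching 130 mm out from the hinge line, 6 mm thick (3 mm at its bare 5 mm wide grey rim).
- page_edge (a point): Middle of the page's free edge, 130 mm from the hinge line, half-way through its thickness; moves with the page.
- page_front: White front board of the page (the side that faces up at joint 0, towards the +y half when upright), inside the grey rim; origin on the hinge line.
- page_back: White back board of the page (faces down at joint 0, towards the -y half when upright, up when turned over); origin on the hinge line.
- ring_mould: Bystander: steel cooking ring, 70 mm across, 45 mm high, beyond the folder's +x end; origin at the centre of its underside.
- jar: Bystander: capped amber glass spice jar, 54 mm across, 80 mm high, beyond the folder's +x end; origin at the centre of its underside.
- bowl: Bystander: white bowl, 110 mm across, 50 mm high, beside the folder's +y half; origin at the centre of its underside.
- tub: Bystander: clear plastic tub, 100 x 100 mm, 60 mm high, beside the folder's -y half; origin at the centre of its underside.

How it is judged:
By the outcome, as a careful person would: the job done as asked, in the order asked, and still so for the second after the job is handed in, with the robot touching nothing.
It also fails if it takes over 40 s, if anything falls off the work surface, if the arm or the gripper's body presses on something with over 40 N, if the wrist force passes 120 N, or if a joint passes its speed limit or range.

### The arm

A 6-joint arm with a two-finger parallel gripper is mounted at the origin on the work surface. World frame = base frame: x ahead of the robot, y to its left, z up, the work surface at z = 0. Lengths are in mm, angles in degrees, forces in N, time in s.
With the tool pointing down it reaches from about 300 to 850 mm from the base axis. Payload 4.2 kg.
Tool frame: the origin (TCP) lies midway between the tips of the shut fingers; the grasp point (between the pads) lies 19 mm behind it; z points along the fingers, y is the direction in which the jaws open and shut (so a half turn about z gives the same grasp; the last joint's range is limited). The gripper opens to 91 mm and grips with 3 to 60 N. Pads are 32 mm wide; open, the fingers measure 118 mm over their backs; the gripper's body (76 mm by 178 mm) begins 60 mm behind the grasp point.
Start: joints at [-67.437, 18.312, 89.639, -0, 72.044, -1.146], TCP at [231.207, -526.485, 213.976] pointing down, gripper open.
Joint ranges: [-177.97, 177.97], [-48.28, 115.42], [12.27, 149.76], [-77.06, 257.06], [2.81, 150.46], [-146.56, 146.56]. Speed limits (degrees/s): [147.25, 147.25, 180, 180, 180, 180].

### API

Orientations are given as [roll, pitch, yaw] about the fixed x, y, z axes, in that order (R = Rz(yaw) Ry(pitch) Rx(roll)).
In Python, from workcell import * gives the robot as it stands.
- The arm moves only by the tool arm_command, never from a script. Its argument "deltas" is text: rows parted by semicolons, each of 7 numbers parted by spaces: the shift along the tool's x, y, z in mm, then the turn, a rotation vector about the tool's x, y, z in degrees, then the finger opening in mm, from 0 to 91.2. In form: x y z wx wy wz hand; .... A call has 1 to 5 rows; each row shifts and turns the commanded pose from where the row before left it, along the tool's axes as they then stand; what a row does not reach is not made up. A row lasts 1/8 s, in which the tool goes at most 62.5 mm and 10.7 degrees, less where a joint would pass 70% of its speed; a pose out of reach is approached as far as the arm can. A call is refused whole if a number of a shift passes 62.5 or a number of a turn 10.7, either way. A call with a gripper value outside its range is refused whole. The fingers move at their own pace and stop on an object; "force" is the grip in N (left out, the last holds). Time passes only in rows, so rows that do not move let the fingers close. It gives the time, the measured TCP pose, the force and the opening at its end, in the units of the state.
- state(): the state, without advancing time (a new reading comes with each control period).
- grab_frame(name): name is "scene" or "top" or "wrist"; returns the picture (480x640x3 uint8, red, green, blue); there is no depth.
- camera_model(name): a dict with "fx", "fy", "cx", "cy" (pixels), "rvec" (rotation vector, rad) and "tvec" (3), from world to camera coordinates, as OpenCV has them; the wrist camera has in their place "mount" (4x4, takes a point from camera to tool coordinates, whose origin is the TCP and whose axes are the flange's). Camera axes: x right, y down, z forward; pixel columns grow to the right and rows downward; lengths in mm; the calibration is good to about 2 mm. A picture is of the moment at which its call begins: read the wrist's pose just before it. camera_model takes no time and is no camera call.
- job_done(): hands the job in, once; it reports no verdict.
The state is a dict: "time_s": time; "qpos": joint angles; "qvel": joint speeds; "effort": joint torques, N m; "ee_pos": TCP position; "ee_rot": TCP orientation; "force": force on the tool from outside, world axes, zero at the start; "torque": the same for the moment, N m; "gripper_width": finger opening in mm.
Only numpy, scipy, OpenCV 4.12 (cv2) and the standard library are available. Lean on these libraries where they do the work, as an engineer would, in place of code of your own. Each camera call takes 0.05 s, during which the arm holds its last target. There are 200 camera calls.

## Working session

There is one attempt and no reset: what is moved stays moved. The work goes in short steps, Python scripts to look and compute and a tool call to move; the robot and the scene stay as the last step left them, time stands still between calls to the robot, and variables do not carry over. Pictures are saved under pics/ and viewed, about 8 in all and at most 12, crops included, and the job is handed in when it is done.

Besides the shell and the picture viewer there is one more tool, called after "Request:" by a JSON object that holds its "method" and its "body". arm_command: Moves the arm, as the interface text tells. Its arguments: {"type":"object","properties":{"deltas":{"type":"string"},"force":{"type":"number"}},"required":["deltas"]}

```bash
mkdir -p pics; python3 - <<'E'
from workcell import *
import cv2
s=state();print(s)
for n in("scene","top"):
    cv2.imwrite(f"pics/{n}0.png",grab_frame(n)[:,:,::-1]);print(n,camera_model(n))
print(camera_model("wrist"))
E
```

```text
{'time_s': 0.0, 'qpos': array([-6.74391154e+01,  1.83487340e+01,  8.97076857e+01, -1.02558393e-03,
        7.20436511e+01, -1.14702640e+00]), 'qvel': array([ 0.01573871,  0.07243109, -0.04297048,  0.00786466,  0.02821122,
        0.05098049]), 'effort': array([-1.13966435e-03, -4.12463844e+01, -2.31974906e+01,  7.28400657e-02,
        4.55432211e-02, -1.35810433e-04]), 'ee_pos': array([ 230.97837443, -526.00023006,  213.14075824]), 'ee_rot': array([-1.79899930e+02, -1.02834160e-03,  2.37082271e+01]), 'force': array([-0.21267516,  0.23728941, -0.51116293]), 'torque': array([ 0.04509968,  0.00417109, -0.02459321]), 'gripper_width': 91.04219598915115}
scene {'fx': 524.6912441400249, 'fy': 524.6912441400249, 'cx': 318.01642041651456, 'cy': 240.76267232655368, 'rvec': array([ 1.98175853,  1.50536281, -0.56361173]), 'tvec': array([-185.28327369, -404.68736499, 1266.51045479])}
top {'fx': 571.1949570530371, 'fy': 571.1949570530371, 'cx': 322.5395056262526, 'cy': 243.65972574605766, 'rvec': array([ 2.19955834, -2.15853449,  0.05787166]), 'tvec': array([ 37.97658609, 632.73446406, 983.42944383])}
{'fx': 384.4518684579915, 'fy': 384.4518684579915, 'cx': 321.29324480103463, 'cy': 237.10170511503532, 'mount': array([[-6.50694768e-04, -9.62582474e-01, -2.70988114e-01,
         7.72357138e+01],
       [ 9.99999452e-01, -4.04169765e-04, -9.65531941e-04,
         9.06609724e-01],
       [ 8.19878921e-04, -2.70988594e-01,  9.62582209e-01,
        -1.69930960e+02],
       [ 0.00000000e+00,  0.00000000e+00,  0.00000000e+00,
         1.00000000e+00]])}
```

View pics/scene0.png

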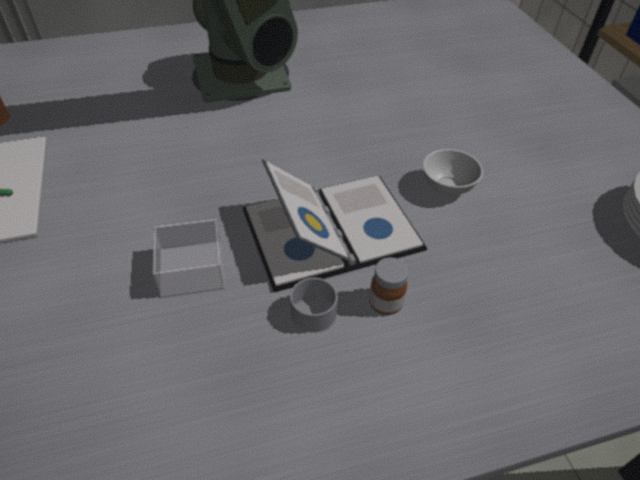

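View pics/top0.png

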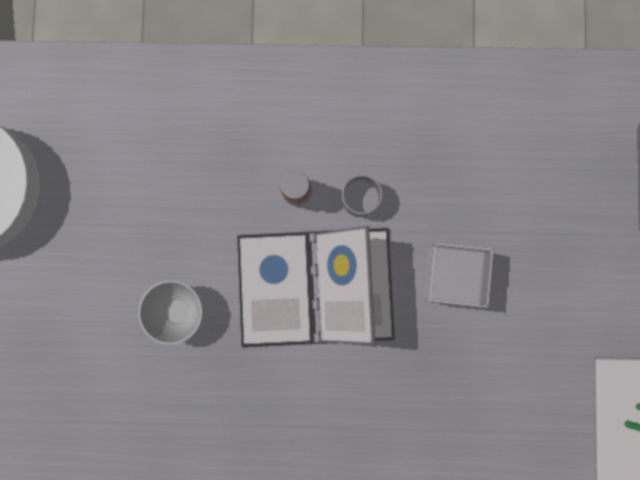

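The scene view shows the base corners near (245,205), (275,287), (424,247) and (380,178), with the page's free edge running from (265,160) to about (303,238). In the top view the base corners are near (238,235), (389,229), (393,339) and (242,346), and the page edge runs from (367,229) to (373,343). I'll zoom in on both to get more accurate corners.

```bash
python3 - <<'E'
import cv2
a=cv2.imread("pics/scene0.png")[145:295,235:435];b=cv2.imread("pics/top0.png")[220:355,230:410]
cv2.imwrite("pics/sc.png",cv2.resize(a,None,fx=4,fy=4,interpolation=cv2.INTER_CUBIC))
cv2.imwrite("pics/tc.png",cv2.resize(b,None,fx=4,fy=4,interpolation=cv2.INTER_CUBIC))
E
```

```text
(no output)
```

View pics/sc.png

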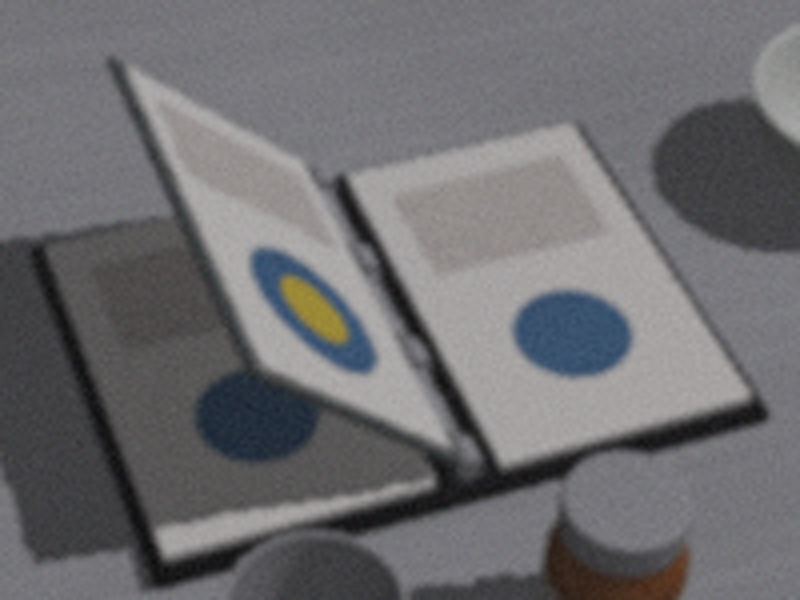

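View pics/tc.png

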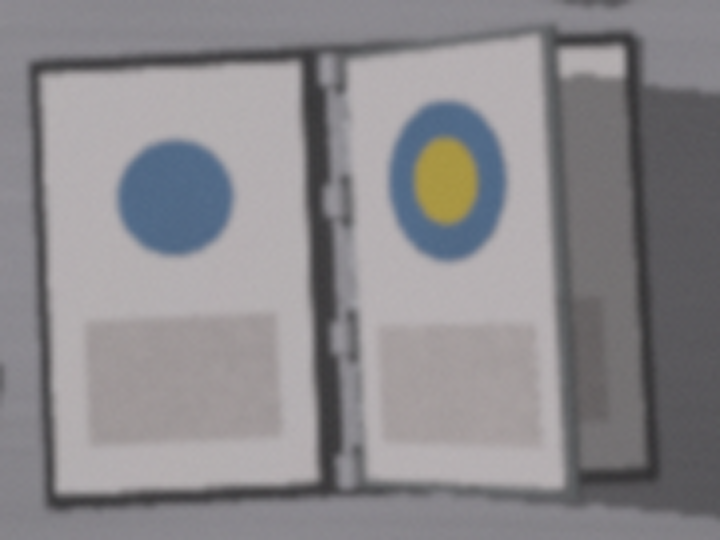

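The crops show the base corners at top-crop (30,65), (633,36), (657,478), (50,505) and scene-crop (38,245), (152,570), (765,405), (580,125). The page edge ends are at top-crop (549,30) and (573,493), and scene-crop (118,62) and (262,372). Next I fit the folder pose and page angle from both views, and triangulate the bystanders.

```bash
cat > h.py <<'E'
import numpy as np, cv2
from workcell import *
from scipy.optimize import least_squares
def proj(n,P):
    c=camera_model(n);K=np.array([[c['fx'],0,c['cx']],[0,c['fy'],c['cy']],[0,0,1]])
    return cv2.projectPoints(np.array(P,float).reshape(-1,3),np.array(c['rvec']),np.array(c['tvec']),K,None)[0][:,0]
def ground(n,uv,z):
    return least_squares(lambda p:(proj(n,[[p[0],p[1],z]])[0]-uv),[500,0]).x
def tri(a,b):
    r=least_squares(lambda p:np.r_[proj("scene",p)[0]-a,proj("top",p)[0]-b],[600,-100,50.]);return r.x,np.abs(r.fun).max()
E
python3 - <<'E'
from h import *
S=lambda *p:np.array(p)/4+[235,145]; T=lambda *p:np.array(p)/4+[230,220]
for a,b in((S(262,372),T(549,30)),(S(118,62),T(573,493))):print("edge",tri(a,b))
L=np.array([[100,136],[100,-136],[-100,-136],[-100,136]])
TT=[T(30,65),T(633,36),T(657,478),T(50,505)]; SS=[S(765,405),S(152,570),S(38,245),S(580,125)]
es,et=[S(262,372),S(118,62)],[T(549,30),T(573,493)]
def pts(p):
    x,y,w,a=p;R=np.array([[np.cos(w),-np.sin(w)],[np.sin(w),np.cos(w)]])
    B=np.c_[L@R.T+[x,y],[11]*4]
    E=np.c_[np.array([[95,-130*np.cos(a)],[-95,-130*np.cos(a)]])@R.T+[x,y],[17+130*np.sin(a)]*2]
    return np.r_[B,E]
f=lambda p:np.r_[proj("top",pts(p))-np.array(TT+et),proj("scene",pts(p))-np.array(SS+es)].ravel()
x0=ground("top",[316,287],11);r=least_squares(f,[*x0,0,.6]);print(r.x,np.degrees(r.x[2:]));print(r.fun.reshape(-1,2).round(1))
for n,z,uv in(("jar",80,(294,184)),("ring",45,(363,192)),("bowl",50,(170,312)),("tub",60,(461,273))):print(n,ground("top",uv,z))
E
```

```text
edge (array([653.78784489, -22.1035315 , 107.04170176]), np.float64(0.589778842846215))
edge (array([468.93960363, -35.24593915, 107.8271358 ]), np.float64(0.09475343239728318))
[5.55096922e+02 6.12041676e+01 6.56516559e-02 7.96147516e-01] [ 3.7615628  45.61589254]
[[-0.7 -1.6]
 [ 0.9 -1.6]
 [ 1.1  1.2]
 [-1.6  1.5]
 [ 0.3 -1.6]
 [ 0.5  1.9]
 [ 3.   1.1]
 [ 0.8  2.2]
 [-2.1 -1. ]
 [ 0.5 -2.8]
 [-1.  -0.2]
 [-0.6 -1.9]]
jar [727.00984766  98.58758727]
ring [721.11618444 -18.70039204]
bowl [508.54146429 307.05090443]
tub [ 584.12786846 -184.50008554]
```

The spine is at about (555, 61), yaw 3.8°, page at about 0.79 rad (edge 107 mm high), which fits the given sizes. I'll close the fingers, turn the tool to the folder's yaw and travel at z≈213 to a point behind the page edge. The script works out the move.

```bash
cat > plan.py <<'E'
from h import *
from scipy.spatial.transform import Rotation as R
def rel(target):  # remaining move in present tool axes + in folder frame
    s=state();p=np.array(s['ee_pos']);Rm=R.from_euler('xyz',s['ee_rot'],degrees=True)
    G=R.from_euler('xyz',[180,0,3.76],degrees=True)
    print("tool shift",Rm.inv().apply(np.array(target)-p).round(1),"turn",(Rm.inv()*G).as_rotvec(degrees=True).round(1),"shift after turn",G.inv().apply(np.array(target)-p).round(1))
def fold(u,z,s=0,O=(555.1,61.2),w=.0657): return [O[0]+s*np.cos(w)-u*np.sin(w),O[1]+s*np.sin(w)+u*np.cos(w),z]
if __name__=="__main__": print(fold(-130,213));rel(fold(-130,213))
E
python3 plan.py
```

```text
[np.float64(563.6348568024874), np.float64(-68.51952905927864), 213]
tool shift [ 488.5 -285.2    0.7] turn [-0.1  0.  19.9] shift after turn [ 3.619e+02 -4.347e+02  2.000e-01]
```

Request:
{"method": "arm_command", "body": {"deltas": "0 0 0 0 0 10 0; 0 0 0 0 0 10 0", "force": 10}}

```text
time_s: 0.35
ee_pos: [231.1, -526.2, 213.5]
ee_rot: [-179.9, 0.0, 3.4]
force: [-1.2, -0.0, -0.5]
gripper_width: 74.4
```

Request:
{"method": "arm_command", "body": {"deltas": "36.2 -43.5 0 0 0 0 0; 36.2 -43.5 0 0 0 0 0; 36.2 -43.5 0 0 0 0 0; 36.2 -43.5 0 0 0 0 0; 36.2 -43.5 0 0 0 0 0"}}

```text
time_s: 0.98
ee_pos: [398.4, -296.1, 213.7]
ee_rot: [-180.0, 0.0, 3.7]
force: [1.7, -0.8, 0.5]
gripper_width: 24.2
```

Request:
{"method": "arm_command", "body": {"deltas": "36.2 -43.5 0 0 0 0 0; 36.2 -43.5 0 0 0 0 0; 36.2 -43.5 0 0 0 0 0; 36.2 -43.5 0 0 0 0 0; 36.2 -43.5 0 0 0 0 0"}}

```text
time_s: 1.6
ee_pos: [565.0, -67.3, 213.6]
ee_rot: [180.0, 0.0, 3.7]
force: [0.4, -1.1, 0.2]
gripper_width: 0.3
```

```bash
python3 - <<'E'
from plan import *
rel(fold(-130,95))
def tcp(a):
    if a<=np.pi/2: u,z=-130*np.cos(a)-3*np.sin(a),17+130*np.sin(a)-13
    else: u,z=-117*np.cos(a)-3*np.sin(a),17+117*np.sin(a)-3*np.cos(a)
    return u-13.5,z
A=np.r_[.79:3.1416:24j];P=np.array([tcp(a) for a in A])
for a,p in zip(A,P):print(a.round(2),p.round(1))
E
```

```text
tool shift [ -1.4   1.1 118.6] turn [ 0.  0. -0.] shift after turn [ -1.4   1.1 118.6]
0.79 [-107.1   96.3]
0.89 [-97.4 105.2]
0.99 [-86.9 113. ]
1.1 [-75.5 119.7]
1.2 [-63.5 125.1]
1.3 [-51.  129.3]
1.4 [-38.1 132.2]
1.51 [-24.9 133.7]
1.61 [-12.2 134. ]
1.71 [ -0.2 133.3]
1.81 [ 11.6 131.3]
1.91 [ 23.1 128.2]
2.02 [ 34.3 123.8]
2.12 [ 44.9 118.4]
2.22 [ 55.  111.9]
2.32 [ 64.3 104.4]
2.43 [72.8 96. ]
2.53 [80.4 86.8]
2.63 [87.1 76.9]
2.73 [92.7 66.3]
2.83 [97.1 55.2]
2.94 [100.5  43.7]
3.04 [102.6  31.9]
3.14 [103.5  20. ]
```

Request:
{"method": "arm_command", "body": {"deltas": "-1.4 1 40 0 0 0 0; 0 0 40 0 0 0 0; 0 0 38 0 0 0 0; 0 -8 0 0 0 0 0; 0 -8 0 0 0 0 0"}}

```text
time_s: 2.22
ee_pos: [562.8, -53.6, 97.1]
ee_rot: [180.0, -0.1, 3.7]
force: [0.6, 0.6, 0.4]
gripper_width: 0.3
```

```bash
python3 - <<'E'
from plan import *
rel(fold(-107,96));print(state()['force'])
i=grab_frame("scene")[100:300,200:460];cv2.imwrite("pics/c1.png",cv2.resize(i[:,:,::-1],None,fx=3,fy=3))
E
```

```text
tool shift [-0.2 -8.1  1.1] turn [ 0.  -0.1 -0.1] shift after turn [-0.2 -8.1  1.1]
[0.56716754 0.6206098  0.39597266]
```

View pics/c1.png

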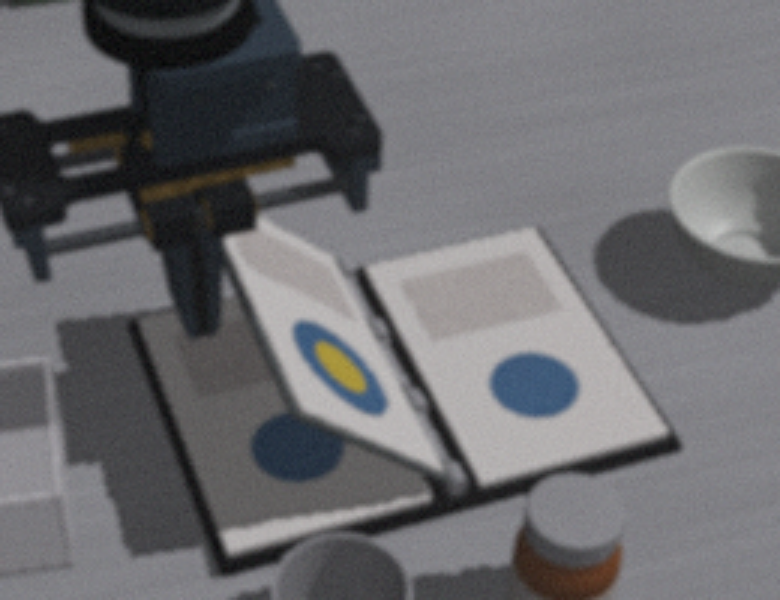

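The picture shows the shut fingers behind the page's free edge (tip about (200,330) in the crop), tapered and clear of everything. I'll now push along the arc.

Request:
{"method": "arm_command", "body": {"deltas": "0 -4 0.5 0 0 0 0; 0 -4 0.5 0 0 0 0; 0 -4.8 -4.5 0 0 0 0; 0 -4.9 -4.4 0 0 0 0; 0 -5.2 -4 0 0 0 0"}}

```text
time_s: 2.9
ee_pos: [560.4, -31.7, 108.5]
ee_rot: [179.9, -0.0, 3.7]
force: [-1.2, -3.8, 1.6]
gripper_width: 1.0
```

Request:
{"method": "arm_command", "body": {"deltas": "0 -5.3 -3.8 0 0 0 0; 0 -5.7 -3.4 0 0 0 0; 0 -5.7 -3.3 0 0 0 0; 0 -6 -2.8 0 0 0 0; 0 -6 -2.6 0 0 0 0"}}

```text
time_s: 3.52
ee_pos: [558.8, -1.9, 123.9]
ee_rot: [-180.0, -0.0, 3.7]
force: [0.4, -2.9, 1.6]
gripper_width: 0.4
```

```bash
python3 - <<'E'
from plan import *
rel(fold(-63.5,125.1));print(state()['force'])
i=grab_frame("scene")[100:300,200:460];cv2.imwrite("pics/c2.png",cv2.resize(i[:,:,::-1],None,fx=3,fy=3))
E
```

```text
tool shift [ 0.4  0.3 -1.2] turn [-0.  -0.  -0.1] shift after turn [ 0.4  0.3 -1.2]
[ 0.37430624 -2.89355143  1.59804522]
```

View pics/c2.png

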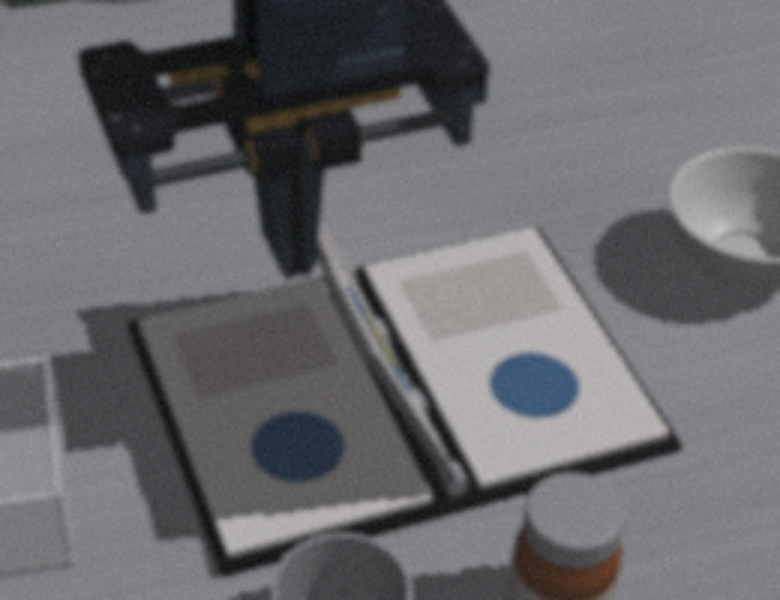

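The page is near 1.2 rad, resting on the finger, and the folder has not moved. I'll keep following the arc.

Request:
{"method": "arm_command", "body": {"deltas": "0 -6.2 -2.2 0 0 0 0; 0 -6.3 -2 0 0 0 0; 0 -6.4 -1.5 0 0 0 0; 0 -6.5 -1.4 0 0 0 0; 0 -6.6 -0.8 0 0 0 0"}}

```text
time_s: 4.2
ee_pos: [556.3, 29.9, 131.6]
ee_rot: [-180.0, 0.0, 3.7]
force: [-0.2, -1.6, 1.2]
gripper_width: 0.6
```

Request:
{"method": "arm_command", "body": {"deltas": "0 -6.6 -0.7 0 0 0 0; 0 -6.4 -0.2 0 0 0 0; 0 -6.3 -0.1 0 0 0 0; 0 -6 0.3 0 0 0 0; 0 -6 0.4 0 0 0 0"}}

```text
time_s: 4.82
ee_pos: [554.4, 61.0, 131.8]
ee_rot: [-180.0, 0.0, 3.7]
force: [0.0, -1.3, -0.0]
gripper_width: 0.4
```

Request:
{"method": "arm_command", "body": {"deltas": "0 -5.9 1 0 0 0 0; 0 -5.9 1 0 0 0 0; 0 -5.8 1.5 0 0 0 0; 0 -5.7 1.6 0 0 0 0; 0 -5.6 2.2 0 0 0 0"}}

```text
time_s: 5.45
ee_pos: [552.7, 89.8, 124.5]
ee_rot: [180.0, -0.0, 3.7]
force: [-0.1, -1.1, 0.8]
gripper_width: 0.6
```

```bash
python3 - <<'E'
from plan import *
rel(fold(28.7,126));print(state()['force'])
i=grab_frame("scene")[100:300,200:460];cv2.imwrite("pics/c3.png",cv2.resize(i[:,:,::-1],None,fx=3,fy=3))
E
```

```text
tool shift [ 0.6  0.  -1.5] turn [ 0.  -0.  -0.1] shift after turn [ 0.6  0.  -1.5]
[-0.0774112  -1.07157589  0.75975107]
```

View pics/c3.png

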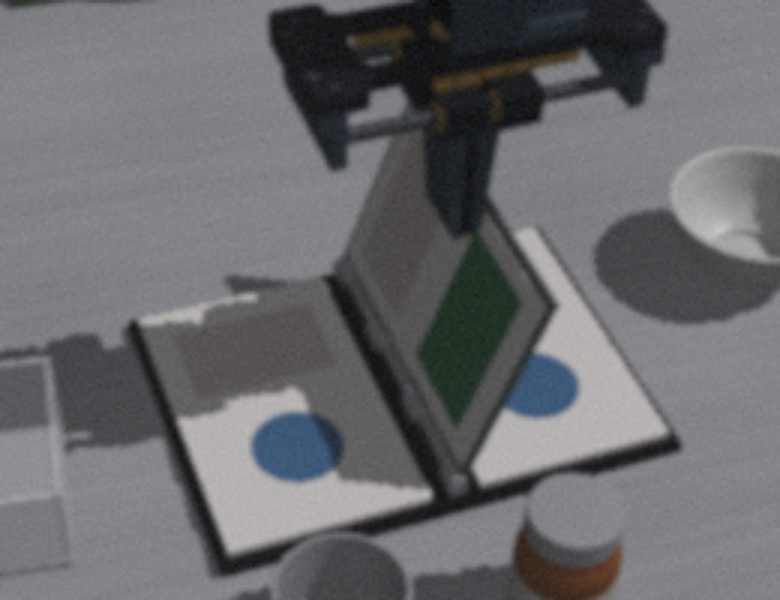

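The page is past upright, leaning onto +y, with the fingertip on its back board. The folder is still in place, so I carry on down the arc.

Request:
{"method": "arm_command", "body": {"deltas": "0 -5.6 2.2 0 0 0 0; 0 -5.3 2.6 0 0 0 0; 0 -5.3 2.8 0 0 0 0; 0 -5.1 3.2 0 0 0 0; 0 -5 3.3 0 0 0 0"}}

```text
time_s: 6.12
ee_pos: [550.9, 116.0, 110.3]
ee_rot: [180.0, -0.0, 3.7]
force: [-0.0, -0.5, 0.7]
gripper_width: 0.5
```

Request:
{"method": "arm_command", "body": {"deltas": "0 -4.7 3.7 0 0 0 0; 0 -4.6 3.8 0 0 0 0; 0 -4.3 4.2 0 0 0 0; 0 -4.2 4.2 0 0 0 0; 0 -3.8 4.6 0 0 0 0"}}

```text
time_s: 6.75
ee_pos: [549.5, 137.5, 89.7]
ee_rot: [180.0, -0.0, 3.7]
force: [0.3, 0.2, 0.7]
gripper_width: 0.5
```

Request:
{"method": "arm_command", "body": {"deltas": "0 -3.8 4.6 0 0 0 0; 0 -3.4 4.9 0 0 0 0; 0 -3.3 5 0 0 0 0; 0 -2.8 5.3 0 0 0 0; 0 -2.8 5.3 0 0 0 0"}}

```text
time_s: 7.38
ee_pos: [548.5, 153.4, 64.5]
ee_rot: [180.0, 0.0, 3.7]
force: [0.1, 0.6, 1.6]
gripper_width: 0.7
```

Request:
{"method": "arm_command", "body": {"deltas": "0 -2.2 5.5 0 0 0 0; 0 -2.2 5.6 0 0 0 0; 0 -1.7 5.7 0 0 0 0; 0 -1.7 5.8 0 0 0 0; 0 -1 5.9 0 0 0 0"}}

```text
time_s: 8.0
ee_pos: [547.9, 162.1, 36.0]
ee_rot: [180.0, -0.0, 3.7]
force: [0.1, 0.2, -0.3]
gripper_width: 0.6
```

Near flat now, at z=36 where flat should be about 20. I'll go slowly and watch the force.

Request:
{"method": "arm_command", "body": {"deltas": "0 -0.5 4 0 0 0 0; 0 0 4 0 0 0 0; 0 0 3 0 0 0 0; 0 0 2 0 0 0 0; 0 0 1 0 0 0 0"}}

```text
time_s: 8.62
ee_pos: [547.9, 162.5, 22.4]
ee_rot: [180.0, -0.0, 3.7]
force: [0.2, 0.4, 0.4]
gripper_width: 0.6
```

Request:
{"method": "arm_command", "body": {"deltas": "0 0 1 0 0 0 0; 0 0 0 0 0 0 0"}}

```text
time_s: 8.88
ee_pos: [547.9, 162.5, 21.4]
ee_rot: [180.0, 0.0, 3.7]
force: [-0.5, -0.7, 0.9]
gripper_width: 0.7
```

Request:
{"method": "arm_command", "body": {"deltas": "0 0 0.7 0 0 0 0; 0 0 0.7 0 0 0 0; 0 0 0 0 0 0 0"}}

```text
time_s: 9.25
ee_pos: [547.9, 162.5, 20.3]
ee_rot: [180.0, -0.0, 3.7]
force: [-0.8, -0.1, 2.1]
gripper_width: 0.6
```

Request:
{"method": "arm_command", "body": {"deltas": "0 0 0.5 0 0 0 0; 0 0 0 0 0 0 0"}}

```text
time_s: 9.5
ee_pos: [548.0, 162.5, 20.2]
ee_rot: [180.0, -0.0, 3.7]
force: [-1.2, -0.3, 6.6]
gripper_width: 0.4
```

z stalled at 20.2 while the force climbed from 2.1 to 6.6 N, so the page is against its stop. I'll lift straight off, retreat and check.

Request:
{"method": "arm_command", "body": {"deltas": "0 0 0 0 0 0 0; 0 0 -5 0 0 0 0; 0 0 -20 0 0 0 0; 0 0 -50 0 0 0 0; 0 0 -60 0 0 0 0"}}

```text
time_s: 10.12
ee_pos: [547.2, 162.3, 154.9]
ee_rot: [180.0, 0.2, 3.7]
force: [1.2, 0.2, -0.5]
gripper_width: 0.6
```

Request:
{"method": "arm_command", "body": {"deltas": "-10 0 -50 0 0 0 0; -50 0 0 0 0 0 0; -50 0 0 0 0 0 0; -50 0 0 0 0 0 0; -40 0 0 0 0 0 0"}}

```text
time_s: 10.75
ee_pos: [346.3, 149.3, 204.4]
ee_rot: [180.0, 0.0, 3.7]
force: [0.4, 0.5, -0.3]
gripper_width: 0.3
```

```bash
python3 - <<'E'
from h import *
print(state()['ee_pos'],state()['force'])
a=grab_frame("scene")[145:295,235:435];b=grab_frame("top")[160:360,120:500]
cv2.imwrite("pics/sc2.png",cv2.resize(a[:,:,::-1],None,fx=4,fy=4,interpolation=2))
cv2.imwrite("pics/tc2.png",cv2.resize(b[:,:,::-1],None,fx=2,fy=2,interpolation=2))
E
```

```text
[346.28057448 149.2618619  204.43732532] [ 0.38890523  0.5087424  -0.32091289]
```

View pics/sc2.png

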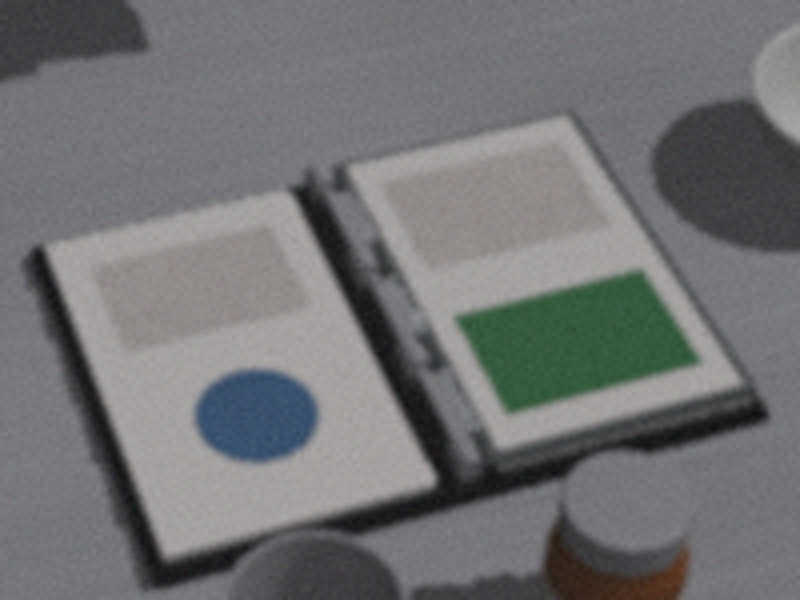

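View pics/tc2.png

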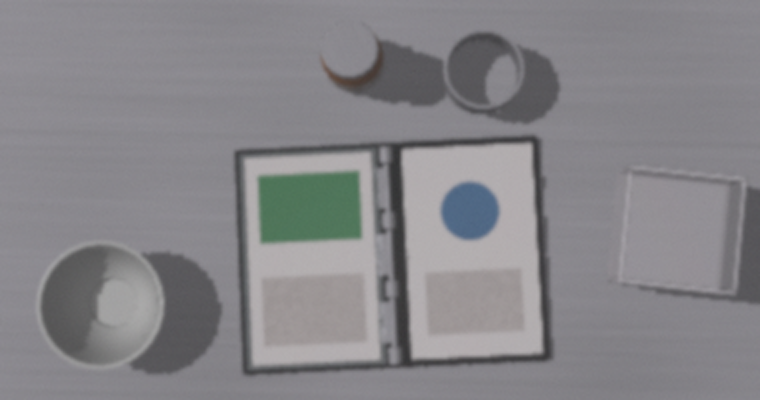

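Both views show the page lying on the +y half (green block at about (580,340) in the scene crop), parallel to the base. The base corners are where they started and the bystanders have not moved, so I'm handing in.

```bash
python3 -c "
from workcell import *
print(job_done())"
```

```text
the job is handed in; nothing more can be done
None
```

The page now lies flat on the folder's +y half, and I handed the job in at about 11 s of the 40 s allowed. I pushed it over along an arc with the outside and tips of the shut fingers, pressed it down, lifted straight off and moved away.

- **Forces:** the readings while turning stayed under about 4.5 N. The last press read 6.6 N.
- **Flatness:** the fingertips stopped at z = 20.2 mm, against about 20 mm expected for a flat page. The page's near edge also looks parallel to the base in the last scene picture.
- **Surroundings:** in the last scene and top views, the folder and the things around it look unmoved. I judged this by eye and did not measure it again.
- **Disagreements:** my first fit of the folder was off by up to about 3 pixels. It measured the page's edge as 185 mm long instead of 190 mm, and neither affected the job.

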